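Clamp, punch and release a brass nameplate bar

TASK

Mark the brass bar that lies on the marking fixture: push the raised clamp handle down until it locks over centre on the bar, press the spring punch all the way down onto the locked bar and let it come back up, then slide the safety catch sideways off the release button and press the button so that the clamp springs open, leaving the catch open. Then draw the freed bar out endways from under the punch and lay it flat across both battens of the small wooden stand, centred and squarely, set down rather than dropped. Leave the hammer, the tin of punches and the round steel block where they are.

Things in the scene. Friction and masses are not known exactly. Their poses are not given: they have to be found in the camera images.
- fixture: Fixed steel base plate, 12 mm thick. Frame F, used below in mm: origin on the bench, x away from the robot, y to its left, z up (yaw within 0.3 rad). Anvil x -30..30, y -45..50, top z 40. Clamp cheeks x -18..18, y -119..-57, to z 84. Punch bracket x -5..71, y 4..32, to z 86. Release housing x -112..-54, y -125..-75, to z 36. Catch rail x -54..-46, y -193..-63, to z 54.
- handle (a joint): Clamp handle, rad: 0 = open, raised 1 rad above level, held by a spring; grows downwards; 1 = level, locked. Dead centre at 0.8: beyond it the handle snaps down and stays, with 10 to 20 N on the bar; without the bar it does not lock. Pushing at handle_grip takes up to about 8 N. Once released it springs back to 0 in about 0.5 s.
- handle_grip (a point): Middle of the top face of the handle's black rubber sleeve (70 long, 24 wide, 16 mm thick). The handle points to F -y; its hinge axis runs along F x through F (0, -106, 76). This point is 75 mm out along the handle and 8 mm above its middle line: F (0, -140, 143) open, F (0, -181, 84) locked. Sleeve from 40 to 110 mm out.
- punch (a joint): Travel of the spring punch, m: 0 = up, growing downwards; its tip (8 mm diameter) hangs 9.5 mm above the bar when up and meets the bar at 0.0095 (fully down; stop at 0.011). It needs about 4.5 N to start and 10 N to bottom, and springs back. The bar cannot be lifted straight up from under it: draw it out along F +y, at least 55 mm, before lifting.
- punch_top (a point): Centre of the flat top of the punch's round steel head (24 mm diameter, 12 mm high), F (0, 18, 113.5) mm when up. It is 27 mm above the bracket.
- catch (a joint): Travel of the safety catch, m: 0 = covers the release button, 0.050 = fully open. Growing = towards F -y. About 2 N of friction; it stays where it is left.
- catch_tab (a point): Centre of the top of the catch's upright tab: 30 mm along F x, 10 mm along F y, 20 mm tall, on an aluminium plate (64 mm along F x, 38 mm along F y, 4 mm thick, top z 58). F (-85, -100, 78) when the catch is at 0.
- release (a joint): Travel of the release button, m: 0 = up, growing downwards, stop at 0.010, springs back. While the clamp is locked it takes about 6 to 8 N; pressed fully down it kicks the handle back over centre, and the clamp opens.
- release_top (a point): Centre of the top of the round steel release button (22 mm diameter) under the catch, F (-85, -100, 50) when up, 14 mm above its housing. With the catch fully open, the catch's plate is 31 mm from the button's centre on the F -y side, the rail (top z 54) 31 mm on the F +x side; the other sides are free.
- bar_center (a point): Centre of the brass bar: 24 mm wide along its x, 130 mm long along its y, 6 mm thick, about 0.16 kg. It starts flat and loose on the anvil, near F (0, 35, 43), its y along F y; the +y end sticks out past anvil and base plate, the other end lies under the clamp's pad.
- bar_end (a point): Point in the bar 48 mm from its centre along +y, 17 mm from that end: the overhanging part where fingers can grip the 24 mm width (closing along the bar's x); free below down to the bench, about 65 mm from the punch's axis.
- stand: Fixed wooden stand, origin on the bench under its centre, yaw within 0.4 rad: base 80 mm along x, 66 mm along y, 8 mm thick; two battens along its x, 10 mm wide, 25 mm either side of the middle in y, tops at z 28 mm. The bar goes across them, its length along the stand's y (either way round), centre over the middle; bar_center then at z 31 mm.
- hammer: Bystander: hammer of 260 mm lying on the bench beyond the fixture, up to about 40 mm high.
- tin: Bystander: open steel tin, 60 mm diameter, 45 mm high, with punches standing up to 76 mm; it and the stand may change places.
- block: Bystander: round steel bench block, 68 mm diameter, 22 mm high, between the robot and the fixture.
There are look-alikes about, which are no part of the job. What is shaped like the part that bears bar_center but orange or pink is not meant.

How it is judged:
By the outcome, as a careful person would: the job done as asked, in the order asked, and still so for the second after the job is handed in, with the robot touching nothing.
It also fails if it takes over 61 s, if anything falls off the work surface, if the arm or the gripper's body presses on something with over 40 N, if the wrist force passes 120 N, or if a joint passes its speed limit or range.

ROBOT

A 7-joint arm with a two-finger parallel gripper is mounted at the origin on the work surface. World frame = base frame: x ahead of the robot, y to its left, z up, the work surface at z = 0. Lengths are in m, angles in rad, forces in N, time in s.
With the tool pointing down it reaches from about 0.35 to 0.9 m from the base axis. Payload 8.1 kg.
Tool frame: the origin (TCP) lies between the finger pads; the fingertips stand 17 mm ahead of it and the grasp point (between the pads) lies 2 mm behind it; z points along the fingers, y is the line along which they close (so a half turn about z gives the same grasp; the last joint's range is limited). The gripper opens to 92 mm and grips with 3 to 60 N. Pads are 19 mm wide; open, the fingers measure 130 mm over their backs; the gripper's body (75 mm by 190 mm) begins 47 mm behind the grasp point.
Start: joints at [-1.302, 0.434, 0.025, 1.573, -0.012, 1.134, -0.075], TCP at [0.227, 0.582, 0.244] pointing down, gripper open.
Joint ranges: [-2.62, 2.62], [-0.44, 2.09], [-1.27, 1.32], [0.08, 2.57], [-1.32, 4.46], [0.12, 2], [-2.74, 2.74]. Speed limits (rad/s): [2.22, 2.22, 3.01, 3.01, 3.14, 3.14, 3.14].

INTERFACE

Orientations are given as a rotation vector (axis times angle).
In Python, from cell import observe, get_image, calibration, sign_off, look_for, regions_of, landmark_of gives the robot as it stands.
- The arm moves only by the tool jog_arm, never from a script. Its argument "plan" is a list of rows, each an object with "offset": the shift along the tool's x, y, z normalised to -1 to 1, where 1 is 0.15 m, a list of three; "twist": the turn, a rotation vector about the tool's x, y, z normalised to -1 to 1, where 1 is 2 pi rad, a list of three; "fingers": the gripper command: -1 is shut, 1 is fully open, values between are in proportion. In form: [{"offset": [x, y, z], "twist": [ax, ay, az], "fingers": fingers}, ...]. A call has 1 to 20 rows; each row is the pose to reach, as a shift and turn from the pose commanded when the call began, along the tool's axes at that moment, turning the shorter way round; what a row does not reach only later rows make up. A row lasts 1/8 s, in which the tool goes at most 62.5 mm and 10.7 degrees, less where a joint would pass 70% of its speed; a pose out of reach is approached as far as the arm can. A call with a number of a shift or a turn outside -1 to 1 is refused whole. A call with a gripper value outside its range is refused whole. The fingers move at their own pace and stop on an object; "newtons" is the grip in N (left out, the last holds). Time passes only in rows, so rows that repeat a pose let the fingers close. It gives the time, the measured TCP pose, the force, the opening and the grip force at its end, in the units of the state.
- observe(): the state, without advancing time (a new reading comes with each control period).
- get_image(name): name is "side" or "top"; returns the picture (420x560x3 uint8, red, green, blue); there is no depth.
- calibration(name): a dict with "fov_y" (degrees; the focal length in pixels is half the picture's height over the tangent of half this angle, whatever the lens; pixels are square), "cx", "cy" (the principal point, pixels), "position" and "attitude" of the camera in the world. Camera axes: x right, y down, z forward; pixel columns grow to the right and rows downward; lengths in m; the calibration is good to about 2 mm. A picture is of the moment at which its call begins. calibration takes no time and is no camera call.
- sign_off(): hands the job in; it is judged then, once.
Trained networks look in the newest picture that a camera, given by its name, has taken for a name from the list of things; names that differ only in an ending like _2 or _b are one class to them, and where a whole thing is asked for, a point or a joint stands for the part that bears it (a point fixed in the world has none). Each returns a list of dicts, best first, with "conf" (0 to 1); they miss things now and then, are a little off and sometimes report something else, mostly with a low value. They report only what shows in the picture. A call takes as long as a camera call. They do not tell look-alikes from the thing itself.
- look_for(thing, camera): "box" ([left, top, width, height] as shares, 0 to 1, of the picture: columns of its width, rows of its height, round what is visible of it).
- regions_of(thing, camera): "region" (420x560 bool, what is visible of it) and "box" ([left, top, width, height] as shares, 0 to 1, of the picture: columns of its width, rows of its height, round what is visible of it).
- landmark_of(thing, camera): "at" ([row, column] as shares, 0 to 1, of the picture: columns of its width, rows of its height: a listed point, or the origin of a listed thing).
The state is a dict: "clock": time; "joints": joint angles; "dq": joint speeds; "joint_efforts": joint torques, N m; "position": TCP position; "ee_rot": TCP orientation; "force": force on the tool from outside, world axes, zero at the start; "ft_torque": the same for the moment, N m; "width": opening from 0.0 (shut) to 1.0 (fully open); "gripper_force": force on a finger pad.
Only numpy, scipy, OpenCV 4.12 (cv2) and the standard library are available. Lean on these libraries where they do the work, as an engineer would, in place of code of your own. Each camera call takes 0.05 s, during which the arm holds its last target. There are 200 camera calls.

## Working session

There is one attempt and no reset: what is moved stays moved. The work goes in short steps, Python scripts to look and compute and a tool call to move; the robot and the scene stay as the last step left them, time stands still between calls to the robot, and variables do not carry over. Pictures are saved under pics/ and viewed, at most 10 in all, crops included, and the job is handed in when it is done.

Besides the shell and the picture viewer there is one more tool, called after "Call:" in YAML: its name, and indented under it one key for each argument. jog_arm: Moves the arm, as the interface text tells. Scaled input: -1 to 1 covers 0.15 m each way for a shift and 2 pi rad each way for a turn. Its arguments: {"type":"object","properties":{"plan":{"type":"array","items":{"type":"object","properties":{"offset":{"type":"array","items":{"type":"number","minimum":-1,"maximum":1}},"twist":{"type":"array","items":{"type":"number","minimum":-1,"maximum":1}},"fingers":{"type":"number"}}}},"newtons":{"type":"number"}},"required":["plan"]}

```bash
mkdir -p pics; cat > h.py <<'E'
import numpy as np, cv2
from scipy.spatial.transform import Rotation as R
from cell import *
def cam(n):
    c=calibration(n); f=210/np.tan(np.radians(c['fov_y'])/2)
    a=np.array(c['attitude'],float)
    M=a if a.shape==(3,3) else (R.from_rotvec(a).as_matrix() if a.size==3 else R.from_quat(a).as_matrix())
    return f,c['cx'],c['cy'],np.array(c['position']),M
def ray(n,rc):
    f,cx,cy,p,M=cam(n); d=M@np.array([(rc[1]*560-cx)/f,(rc[0]*420-cy)/f,1]); return p,d
def onz(n,rc,z):
    p,d=ray(n,rc); return p+d*(z-p[2])/d[2]
def tri(a,b):
    (p,d),(q,e)=ray('side',a),ray('top',b); d=d/np.linalg.norm(d);e=e/np.linalg.norm(e)
    s=np.linalg.lstsq(np.c_[d,-e],q-p,rcond=None)[0]; A=p+s[0]*d;B=q+s[1]*e
    return (A+B)/2,np.linalg.norm(A-B)
def proj(n,P):
    f,cx,cy,p,M=cam(n); c=M.T@(np.array(P)-p); return np.array([cx+f*c[0]/c[2],cy+f*c[1]/c[2]])
E
python3 - <<'E'
from h import *
np.set_printoptions(precision=4,suppress=True)
for n in ('side','top'):
    print(n,calibration(n)); cv2.imwrite(f'pics/{n}0.png',get_image(n)[...,::-1])
for t in ['fixture','handle_grip','punch_top','catch_tab','release_top','bar_center','bar_end','stand','tin','block','hammer']:
    s=landmark_of(t,'side');u=landmark_of(t,'top')
    print(t,[(round(x['conf'],2),np.round(np.multiply(x['at'],[420,560]))) for x in s],[(round(x['conf'],2),np.round(np.multiply(x['at'],[420,560]))) for x in u])
    if s and u: print('   ',*tri(s[0]['at'],u[0]['at']))
print(observe())
E
```

```text
side {'fov_y': 56.36357152754802, 'cx': 273.2725129687902, 'cy': 207.1216988709979, 'position': array([ 0.1344, -0.532 ,  0.5609]), 'attitude': array([-2.0747,  0.7078, -0.4066])}
top {'fov_y': 57.00680709919917, 'cx': 277.31516616018666, 'cy': 202.04415055783326, 'position': array([ 0.4148, -0.0073,  1.098 ]), 'attitude': array([-2.1314,  2.1794, -0.1404])}
fixture [(0.63, array([277., 289.]))] [(0.72, array([212., 312.]))]
    [ 0.525  -0.1081  0.0061] 0.00024386129354387232
handle_grip [(0.92, array([262., 344.]))] [(0.69, array([209., 369.]))]
    [ 0.517  -0.2398  0.1439] 0.005107013917098997
punch_top [(0.66, array([229., 282.])), (0.4, array([196., 223.]))] [(0.41, array([208., 308.]))]
    [ 0.5234 -0.0863  0.1141] 0.003267247612697811
catch_tab [(0.77, array([298., 283.]))] []
release_top [] []
bar_center [(0.83, array([249., 274.])), (0.83, array([225., 271.])), (0.62, array([402., 237.]))] [(0.77, array([296., 365.])), (0.63, array([187., 255.])), (0.57, array([213., 301.]))]
    [ 0.346  -0.2182  0.2419] 0.07354492512905353
bar_end [(0.78, array([235., 257.])), (0.56, arr
[... 488 characters left out ...]
)]
    [0.3765 0.0422 0.0025] 0.00786424243537991
hammer [(0.7, array([237., 261.])), (0.6, array([211., 351.]))] [(0.88, array([120., 278.]))]
    [0.6858 0.0233 0.0064] 0.2279836836048732
{'clock': 1.2, 'joints': array([-1.3016,  0.4345,  0.025 ,  1.5732, -0.0116,  1.134 , -0.0751]), 'dq': array([-0.    ,  0.0006,  0.0006,  0.0002, -0.0001,  0.0004,  0.001 ]), 'joint_efforts': array([ -0.0001, -66.7671,   0.9834, -31.4823,  -0.0608,   0.032 ,
         0.    ]), 'position': array([0.2271, 0.5823, 0.2437]), 'ee_rot': array([0.5808, 3.0874, 0.0001]), 'force': array([ 0.1117, -0.1172,  0.3163]), 'ft_torque': array([-0.0613,  0.0085,  0.0464]), 'gripper_force': 0.0, 'width': 0.9989340724952658}
```

```bash
python3 - <<'E'
import cv2
for n in('side','top'):
    im=cv2.imread(f'pics/{n}0.png'); cv2.imwrite(f'pics/{n}0b.png',cv2.resize(im,(800,600),interpolation=cv2.INTER_CUBIC))
E
```

```text
(no output)
```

View pics/side0b.png

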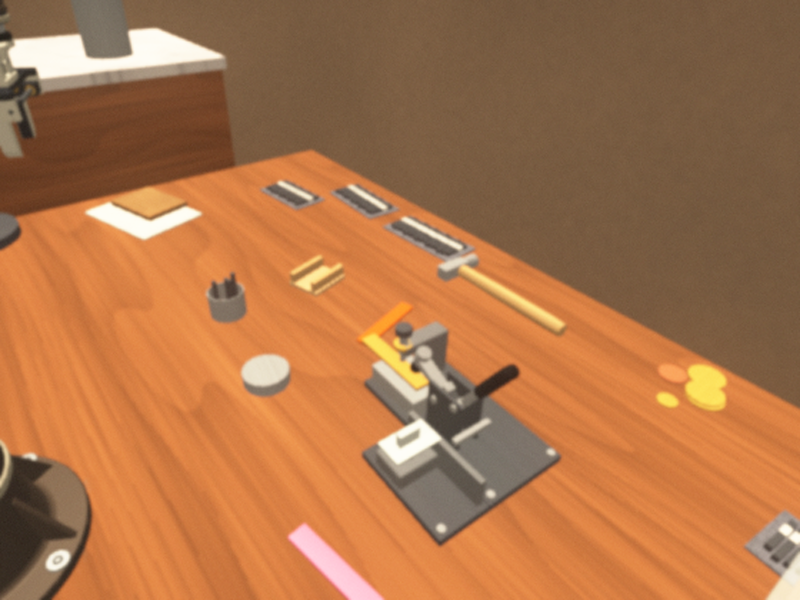

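View pics/top0b.png

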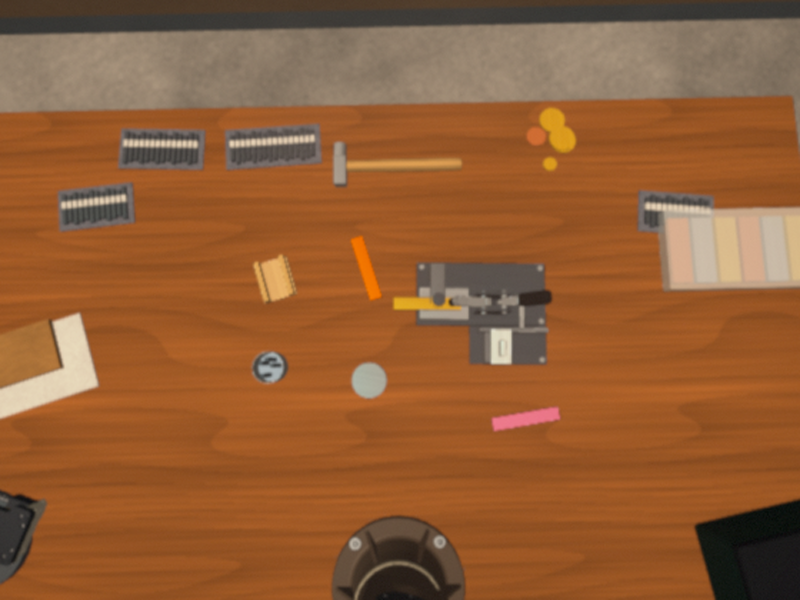

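The side view shows the fixture at about (460,410) with its brass bar, and the stand at (318,273). In the top view the fixture is at (480,310), with the bar end at (395,303) and the catch tab at (502,347). The stand is at (274,279) and the tin at (270,367). The orange bar at (365,268) and the pink one at (525,419) are the look-alikes.

```bash
cat > fit.py <<'E'
from h import *
from scipy.optimize import least_squares
np.set_printoptions(precision=4,suppress=True)
PF={'g':(0,-140,143),'p':(0,18,113.5),'t':(-85,-100,78),'be':(0,83,43),'bend':(0,100,46)}
ob=[('top','p',(308,208)),('top','g',(369,209)),('side','g',(344,262)),('side','p',(282,229)),('side','t',(283,298)),('top','t',(351.5,242)),('top','bend',(275.5,212.5))]
def W(q,P):
    P=np.array(P)/1e3;c,s=np.cos(q[2]),np.sin(q[2]);return np.array([q[0]+c*P[0]-s*P[1],q[1]+s*P[0]+c*P[1],P[2]])
r=lambda q:np.concatenate([proj(n,W(q,PF[k]))-px for n,k,px in ob])
o=least_squares(r,[.525,-.108,0],loss='soft_l1');print(o.x);print(r(o.x).reshape(-1,2))
E
python3 - <<'E'
from fit import *
get_image('top')
m=[x for x in regions_of('stand','top')]
print([(x['conf'],x['box']) for x in m])
M=m[0]['region']; u=np.argwhere(M)
P=np.array([onz('top',((a+.5)/420,(b+.5)/560),.015)[:2] for a,b in u]).astype(np.float32)
print('stand',P.mean(0),cv2.minAreaRect(P))
get_image('side')
for t,n in(('stand','side'),('stand','top')):
  for x in landmark_of(t,n): print(n,x['conf'],onz(n,x['at'],0.0))
im=cv2.imread('pics/top0.png')[165:225,165:225]; cv2.imwrite('pics/st.png',cv2.resize(im,(600,600),interpolation=cv2.INTER_CUBIC))
E
```

```text
[ 0.5225 -0.1017 -0.027 ]
[[-1.785   0.8623]
 [ 1.6703 -1.1539]
 [-0.312   0.8307]
 [-0.0896 -0.5399]
 [ 1.4065  1.5062]
 [-1.1562  0.7747]
 [-1.1017 -1.0422]]
[(0.58, [0.3121, 0.4207, 0.0604, 0.0848])]
stand [0.5773 0.2275] ((0.5787655711174011, 0.2268805354833603), (0.08400129526853561, 0.06992538273334503), 15.531595230102539)
side 0.73 [0.5841 0.2351 0.    ]
top 0.66 [0.5753 0.2382 0.    ]
```

View pics/st.png

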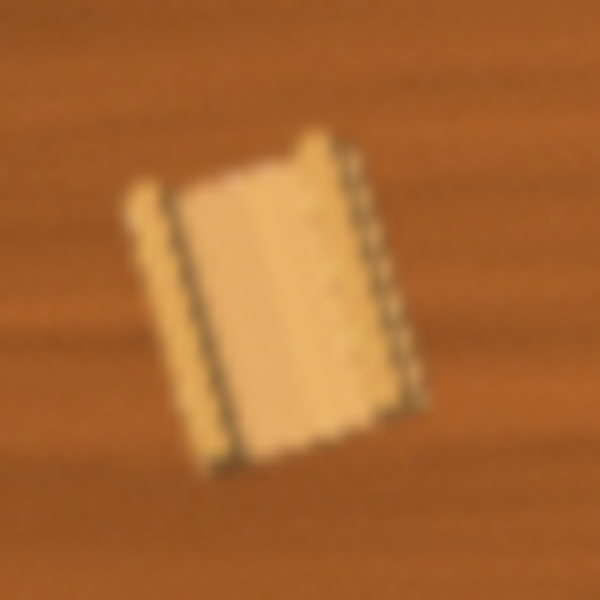

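Call:
jog_arm:
  plan:
    - {"offset":[-1,-1,0],"twist":[0,0,0],"fingers":-1}
    - {"offset":[-1,-1,0],"twist":[0,0,0],"fingers":-1}
    - {"offset":[-1,-1,0],"twist":[0,0,0],"fingers":-1}
    - {"offset":[-1,-1,0],"twist":[0,0,0],"fingers":-1}

```text
clock: 1.95
position: [0.3141, 0.3844, 0.244]
ee_rot: [0.587, 3.085, -0.001]
force: [-1.2, 2.1, -0.6]
width: 0.615
gripper_force: 0.0
```

The crop shows the left batten centred at about (173,325) and the right one at (355,280). I'll convert those to world coordinates below.

```bash
python3 - <<'E'
from fit import *
w=lambda x,y:onz('top',(((y+.5)/10-.5+165.)/420,((x+.5)/10-.5+165.)/560),.028)[:2]
L,Rr=w(173,325),w(355,280);d=L-Rr;print((L+Rr)/2,np.linalg.norm(d),'yaw',np.arctan2(-d[0],d[1]))
for a,b in(((140,183),(206,470)),((320,135),(395,420))):
    e=w(*a)-w(*b);print(np.linalg.norm(e),np.arctan2(e[1],e[0]))
q=o.x
for k,P in dict(grip=(0,-140,143),punch=(0,18,113.5),tab=(-85,-100,78),be=(0,83,43)).items():print(k,W(q,P))
s=(.5*(L+Rr)); print('side px of stand',proj('side',[*s,.028]),proj('side',[*s,0]))
E
```

```text
[ 0.5225 -0.1017 -0.027 ]
[[-1.785   0.8623]
 [ 1.6703 -1.1539]
 [-0.312   0.8307]
 [-0.0896 -0.5399]
 [ 1.4065  1.5062]
 [-1.1562  0.7747]
 [-1.1017 -1.0422]]
[0.5791 0.2307] 0.05211484087231031 yaw 0.2243325489875718
0.08368776046450217 0.23153327961843242
0.08393639857936017 0.2560252645384165
grip [ 0.5187 -0.2416  0.143 ]
punch [ 0.523  -0.0837  0.1135]
tab [ 0.4348 -0.1993  0.078 ]
be [ 0.5247 -0.0187  0.043 ]
side px of stand [220.812  188.4287] [221.3651 197.4898]
```

Call:
jog_arm:
  plan:
    - {"offset":[-1,-1,0],"twist":[0,0,0],"fingers":-1}
    - {"offset":[-1,-1,0],"twist":[0,0,0],"fingers":-1}
    - {"offset":[-1,-1,0],"twist":[0,0,0],"fingers":-1}
    - {"offset":[-1,-1,0],"twist":[0,0,0],"fingers":-1}

```text
clock: 2.45
position: [0.3987, 0.1902, 0.2441]
ee_rot: [0.588, 3.085, -0.0]
force: [0.2, 0.6, 0.2]
width: 0.179
gripper_force: 0.0
```

Call:
jog_arm:
  plan:
    - {"offset":[-1,-1,0],"twist":[0,0,0],"fingers":-1}
    - {"offset":[-1,-1,0],"twist":[0,0,0],"fingers":-1}
    - {"offset":[-1,-1,0],"twist":[0,0,0],"fingers":-1}
    - {"offset":[-1,-1,0],"twist":[0,0,0],"fingers":-1}

```text
clock: 2.95
position: [0.4838, -0.0044, 0.2441]
ee_rot: [0.588, 3.085, -0.001]
force: [-0.2, 1.0, 0.3]
width: 0.005
gripper_force: 0.0
```

Call:
jog_arm:
  plan:
    - {"offset":[-0.6,-0.95,0],"twist":[0,0,0.1943],"fingers":-1}
    - {"offset":[-0.6,-0.95,0],"twist":[0,0,0.1943],"fingers":-1}
    - {"offset":[-0.6,-0.95,0],"twist":[0,0,0.1943],"fingers":-1}
    - {"offset":[-0.6,-0.95,0],"twist":[0,0,0.1943],"fingers":-1}
    - {"offset":[-0.6,-0.95,0],"twist":[0,0,0.1943],"fingers":-1}
    - {"offset":[-0.6,-0.95,0],"twist":[0,0,0.1943],"fingers":-1}
    - {"offset":[-0.6,-0.95,0],"twist":[0,0,0.1943],"fingers":-1}
    - {"offset":[-0.6,-0.95,0],"twist":[0,0,0.1943],"fingers":-1}

```text
clock: 3.95
position: [0.515, -0.1658, 0.2437]
ee_rot: [2.244, 2.198, 0.0]
force: [0.8, 0.8, -0.5]
width: 0.006
gripper_force: 0.0
```

```bash
cat > loc.py <<'E'
import sys
from fit import *
def F(p):
    q=o.x;d=np.array(p[:2])-q[:2];c,s=np.cos(q[2]),np.sin(q[2]);return np.array([c*d[0]+s*d[1],-s*d[0]+c*d[1],p[2]])*1e3
def st(tx=None):
    ob=observe();M=R.from_rotvec(ob['ee_rot']).as_matrix()
    f=F(ob['position']);print('F',f,'tooly-F',np.degrees(np.arctan2(M[1,1],M[0,1])-o.x[2]),'force',ob['force'],'t',ob['clock'])
    if tx is not None:
        d=(W(o.x,tx)-ob['position']);print('offset units',M.T@d/.15)
if __name__=='__main__': st(eval(sys.argv[1]) if len(sys.argv)>1 else None)
E
python3 loc.py "(0,-113.5,171)" | tail -2
python3 -c "
import numpy as np
for e in(1,.8,.6,.4,.2,.1,0,-.05):
    y=-106-75*np.cos(e)+8*np.sin(e)+9.5;z=76+75*np.sin(e)+8*np.cos(e)+17;print(e,round((y+113.5)/150,3),round(-(z-171)/150,3))"
```

```text
F [ -5.7644 -64.2766 243.7491] tooly-F 0.3484420473120431 force [ 0.8063  0.8487 -0.489 ] t 3.95
offset units [-0.3283  0.0364  0.485 ]
1 -0.112 0.07
0.8 -0.197 0.124
0.6 -0.269 0.194
0.4 -0.326 0.276
0.2 -0.366 0.368
0.1 -0.379 0.417
0 -0.387 0.467
-0.05 -0.389 0.492
```

Call:
jog_arm:
  plan:
    - {"offset":[-0.328,0.038,0],"twist":[0,0,0.001],"fingers":-1}
    - {"offset":[-0.328,0.038,0.485],"twist":[0,0,0.001],"fingers":-1}
    - {"offset":[-0.328,0.038,0.485],"twist":[0,0,0.001],"fingers":-1}
    - {"offset":[-0.328,0.038,0.485],"twist":[0,0,0.001],"fingers":-1}

```text
clock: 4.45
position: [0.5194, -0.2147, 0.1712]
ee_rot: [-2.25, -2.191, 0.001]
force: [0.4, -1.1, 0.8]
width: 0.005
gripper_force: 0.0
```

Call:
jog_arm:
  plan:
    - {"offset":[-0.112,0,0.07],"twist":[0,0,0],"fingers":-1}
    - {"offset":[-0.155,0,0.097],"twist":[0,0,0],"fingers":-1}
    - {"offset":[-0.197,0,0.124],"twist":[0,0,0],"fingers":-1}
    - {"offset":[-0.235,0,0.158],"twist":[0,0,0],"fingers":-1}
    - {"offset":[-0.269,0,0.194],"twist":[0,0,0],"fingers":-1}
    - {"offset":[-0.3,0,0.235],"twist":[0,0,0],"fingers":-1}
    - {"offset":[-0.326,0,0.276],"twist":[0,0,0],"fingers":-1}

```text
clock: 5.32
position: [0.5187, -0.2648, 0.1298]
ee_rot: [2.252, 2.189, 0.001]
force: [1.8, 0.5, 5.4]
width: 0.003
gripper_force: 3.0
```

```bash
python3 - <<'E'
from loc import *
st()
im=get_image('side')[150:390,180:460];cv2.imwrite('pics/s1.png',cv2.resize(im[...,::-1],(700,600),interpolation=cv2.INTER_CUBIC))
E
```

```text
[ 0.5225 -0.1017 -0.027 ]
[[-1.785   0.8623]
 [ 1.6703 -1.1539]
 [-0.312   0.8307]
 [-0.0896 -0.5399]
 [ 1.4065  1.5062]
 [-1.1562  0.7747]
 [-1.1017 -1.0422]]
F [   0.6216 -163.1574  129.7907] tooly-F -0.06698896243766007 force [1.7775 0.4656 5.3636] t 5.325
```

View pics/s1.png

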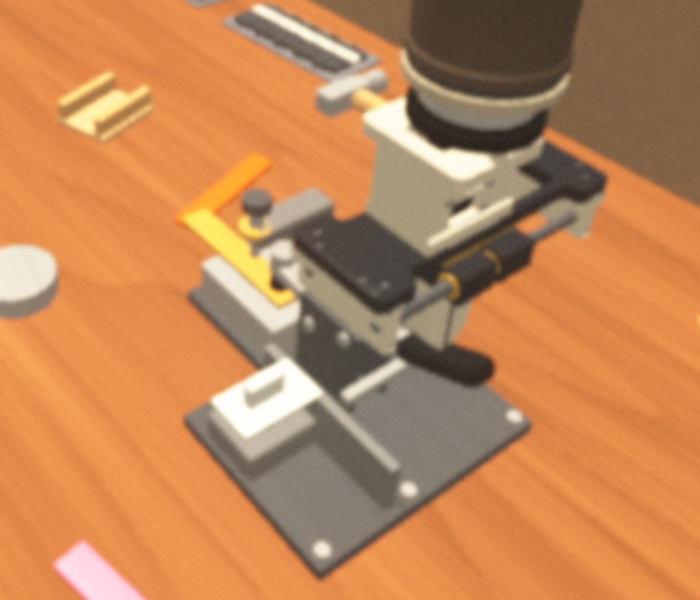

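The sleeve at (450,360) is going down under the fingers, with 5.4 N on the tool. I'll continue along the arc to level.

Call:
jog_arm:
  plan:
    - {"offset":[-0.022,0,0.046],"twist":[0,0,0],"fingers":-1}
    - {"offset":[-0.04,0,0.092],"twist":[0,0,0],"fingers":-1}
    - {"offset":[-0.053,0,0.141],"twist":[0,0,0],"fingers":-1}
    - {"offset":[-0.06,0,0.191],"twist":[0,0,0],"fingers":-1}
    - {"offset":[-0.061,0,0.2],"twist":[0,0,0],"fingers":-1}
    - {"offset":[-0.061,0,0.2],"twist":[0,0,0],"fingers":-1}

```text
clock: 6.12
position: [0.5173, -0.2728, 0.101]
ee_rot: [-2.252, -2.189, -0.002]
force: [-8.2, 5.9, 26.9]
width: 0.003
gripper_force: 13.6
```

```bash
python3 loc.py "(0,18,145)"|tail -2
```

```text
F [  -0.5101 -171.24    100.9615] tooly-F -0.0818990799255083 force [-8.1582  5.9265 26.877 ] t 6.125
offset units [ 1.2622  0.0016 -0.2909]
```

Call:
jog_arm:
  plan:
    - {"offset":[0,0,-0.35],"twist":[0,0,0],"fingers":-1}
    - {"offset":[0.6,0,-0.38],"twist":[0,0,0],"fingers":-1}
    - {"offset":[0.9,0,-0.38],"twist":[0,0,0],"fingers":-1}
    - {"offset":[0.9,0,-0.38],"twist":[0,0,0],"fingers":-1}

```text
clock: 6.62
position: [0.5215, -0.1326, 0.1556]
ee_rot: [-2.242, -2.195, -0.001]
force: [-0.3, -1.3, 0.4]
width: 0.003
gripper_force: 0.0
```

```bash
python3 - <<'E'
from loc import *
st((0,18,140))
im=get_image('side')[190:350,220:420];cv2.imwrite('pics/s2.png',cv2.resize(im[...,::-1],(750,600),interpolation=cv2.INTER_CUBIC))
get_image('top');L=landmark_of('punch_top','top');print([(x['conf'],F(onz('top',x['at'],.1135))) for x in L])
L=landmark_of('catch_tab','side');print([(x['conf'],F(onz('side',x['at'],.078))) for x in L])
E
```

```text
[ 0.5225 -0.1017 -0.027 ]
[[-1.785   0.8623]
 [ 1.6703 -1.1539]
 [-0.312   0.8307]
 [-0.0896 -0.5399]
 [ 1.4065  1.5062]
 [-1.1562  0.7747]
 [-1.1017 -1.0422]]
F [ -0.1636 -30.942  155.6199] tooly-F 0.34419526980135556 force [-0.2832 -1.2828  0.3569] t 6.625
offset units [0.326  0.0033 0.1051]
[(0.5, array([  5.839 ,  17.9897, 113.5   ])), (0.48, array([-123.6636,  308.9671,  113.5   ]))]
[(0.92, array([-84.5926, -98.9343,  78.    ]))]
```

View pics/s2.png

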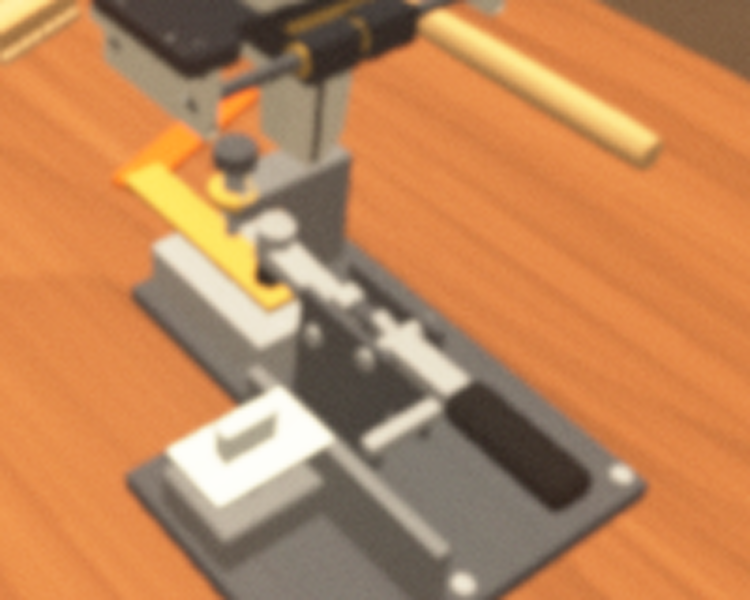

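The handle is level and locked, with the sleeve at (520,440), and the pad is on the bar. The punch is up at (237,155), and I'll press it next.

Call:
jog_arm:
  plan:
    - {"offset":[0.326,0.003,0.1],"twist":[0,0,0],"fingers":-1}
    - {"offset":[0.326,0.003,0.13],"twist":[0,0,0],"fingers":-1}
    - {"offset":[0.326,0.003,0.17],"twist":[0,0,0],"fingers":-1}
    - {"offset":[0.326,0.003,0.2],"twist":[0,0,0],"fingers":-1}
    - {"offset":[0.326,0.003,0.225],"twist":[0,0,0],"fingers":-1}
    - {"offset":[0.326,0.003,0.237],"twist":[0,0,0],"fingers":-1}
    - {"offset":[0.326,0.003,0.237],"twist":[0,0,0],"fingers":-1}

```text
clock: 7.7
position: [0.5235, -0.0914, 0.1215]
ee_rot: [2.255, 2.186, 0.0]
force: [-2.1, -0.4, 7.6]
width: 0.005
gripper_force: 4.3
```

```bash
python3 loc.py |tail -1
```

```text
F [  0.7654  10.3241 121.5227] tooly-F -0.2153913720538674 force [-2.1469 -0.4106  7.554 ] t 7.7
```

Call:
jog_arm:
  plan:
    - {"offset":[0,0,0.012],"twist":[0,0,0],"fingers":-1}
    - {"offset":[0,0,0.018],"twist":[0,0,0],"fingers":-1}
    - {"offset":[0,0,0.018],"twist":[0,0,0],"fingers":-1}

```text
clock: 8.07
position: [0.5238, -0.0915, 0.1207]
ee_rot: [2.255, 2.186, 0.003]
force: [-9.8, 2.1, 34.1]
width: 0.005
gripper_force: 17.1
```

Call:
jog_arm:
  plan:
    - {"offset":[0,0,-0.1],"twist":[0,0,0],"fingers":-1}
    - {"offset":[0,0,-0.2],"twist":[0,0,0],"fingers":-1}
    - {"offset":[-0.3,-0.3,-0.2],"twist":[0,0,-0.25],"fingers":-0.02}
    - {"offset":[-0.6,-0.56,-0.2],"twist":[0,0,-0.25],"fingers":-0.02}
    - {"offset":[-0.75,-0.56,-0.2],"twist":[0,0,-0.25],"fingers":-0.02}
    - {"offset":[-0.75,-0.56,-0.2],"twist":[0,0,-0.25],"fingers":-0.02}
    - {"offset":[-0.75,-0.56,-0.2],"twist":[0,0,-0.25],"fingers":-0.02}
    - {"offset":[-0.75,-0.56,-0.2],"twist":[0,0,-0.25],"fingers":-0.02}
    - {"offset":[-0.75,-0.56,-0.2],"twist":[0,0,-0.25],"fingers":-0.02}
    - {"offset":[-0.75,-0.56,-0.2],"twist":[0,0,-0.25],"fingers":-0.02}
    - {"offset":[-0.75,-0.56,-0.2],"twist":[0,0,-0.25],"fingers":-0.02}
    - {"offset":[-0.75,-0.56,-0.2],"twist":[0,0,-0.25],"fingers":-0.02}

```text
clock: 9.57
position: [0.4362, -0.2003, 0.1485]
ee_rot: [0.047, 3.141, -0.0]
force: [0.5, 0.4, -0.2]
width: 0.488
gripper_force: 0.0
```

```bash
python3 loc.py "(-85,-100,79)" |tail -2; python3 -c "
from cell import *; print(observe()['joints'])"
```

```text
F [ -83.6178 -100.9082  148.5125] tooly-F 89.83107480013169 force [ 0.5474  0.367  -0.1695] t 9.575
offset units [0.0093 0.0061 0.4634]
[ 0.08010076  0.31682499  0.3004046   2.05409723 -0.13015033  0.78796879
  1.99924522]
```

Call:
jog_arm:
  plan:
    - {"offset":[0.01,0.006,0.3],"twist":[0,0,0],"fingers":-0.02}
    - {"offset":[0.01,0.006,0.46],"twist":[0,0,0],"fingers":-0.02}
    - {"offset":[0.01,0.006,0.46],"twist":[0,0,0],"fingers":-1}
    - {"offset":[0.01,0.006,0.46],"twist":[0,0,0],"fingers":-1}
    - {"offset":[0.01,0.006,0.46],"twist":[0,0,0],"fingers":-1}
    - {"offset":[0.01,0.006,0.46],"twist":[0,0,0],"fingers":-1}
  newtons: 8

```text
clock: 10.32
position: [0.4356, -0.1992, 0.0802]
ee_rot: [0.045, 3.139, -0.002]
force: [-0.7, -10.3, 2.9]
width: 0.105
gripper_force: 8.7
```

Call:
jog_arm:
  plan:
    - {"offset":[0,-0.1,0],"twist":[0,0,0],"fingers":-1}
    - {"offset":[0,-0.2,0],"twist":[0,0,0],"fingers":-1}
    - {"offset":[0,-0.28,0],"twist":[0,0,0],"fingers":-1}
    - {"offset":[0,-0.335,0],"twist":[0,0,0],"fingers":-1}
    - {"offset":[0,-0.34,0],"twist":[0,0,0],"fingers":-1}

```text
clock: 10.95
position: [0.434, -0.2494, 0.0801]
ee_rot: [0.045, 3.14, 0.002]
force: [-0.8, 5.0, 9.3]
width: 0.109
gripper_force: 8.0
```

```bash
python3 loc.py |tail -1
```

```text
F [ -84.4976 -150.1258   80.1145] tooly-F 89.91477880145648 force [-0.7965  4.9838  9.2976] t 10.95
```

Call:
jog_arm:
  plan:
    - {"offset":[0,-0.02,-0.01],"twist":[0,0,0],"fingers":-1}
    - {"offset":[0,-0.02,-0.01],"twist":[0,0,0],"fingers":-1}

```text
clock: 11.2
position: [0.4337, -0.2497, 0.0805]
ee_rot: [-0.041, -3.141, -0.006]
force: [3.4, 9.4, -3.6]
width: 0.106
gripper_force: 8.0
```

Call:
jog_arm:
  plan:
    - {"offset":[0,-0.01,0],"twist":[0,0,0],"fingers":-0.5}
    - {"offset":[0,-0.01,0],"twist":[0,0,0],"fingers":-0.5}
    - {"offset":[0,0,-0.25],"twist":[0,0,0],"fingers":-0.5}
    - {"offset":[0,0.335,-0.25],"twist":[0,0,0],"fingers":-1}
    - {"offset":[0,0.35,-0.1],"twist":[0,0,0],"fingers":-1}
    - {"offset":[0,0.35,-0.05],"twist":[0,0,0],"fingers":-1}
    - {"offset":[0,0.35,-0.05],"twist":[0,0,0],"fingers":-1}

```text
clock: 12.08
position: [0.4344, -0.2009, 0.0881]
ee_rot: [-0.046, -3.14, 0.0]
force: [-0.1, 0.2, 0.5]
width: 0.002
gripper_force: 0.0
```

```bash
python3 - <<'E'
from loc import *
st((-85,-100,67))
im=get_image('side')[190:350,220:420];cv2.imwrite('pics/s3.png',cv2.resize(im[...,::-1],(750,600),interpolation=cv2.INTER_CUBIC))
L=landmark_of('catch_tab','side');print([(x['conf'],F(onz('side',x['at'],.078))) for x in L])
L=landmark_of('release_top','side');print([(x['conf'],F(onz('side',x['at'],.050))) for x in L])
E
```

```text
[ 0.5225 -0.1017 -0.027 ]
[[-1.785   0.8623]
 [ 1.6703 -1.1539]
 [-0.312   0.8307]
 [-0.0896 -0.5399]
 [ 1.4065  1.5062]
 [-1.1562  0.7747]
 [-1.1017 -1.0422]]
F [ -85.3678 -101.6206   88.1319] tooly-F 89.8565860205434 force [-0.0892  0.1753  0.5111] t 12.075
offset units [-0.0026  0.0108  0.1409]
[(0.83, array([ -87.0539, -149.5815,   78.    ]))]
[(0.67, array([-85.8042, -99.0114,  50.    ]))]
```

View pics/s3.png

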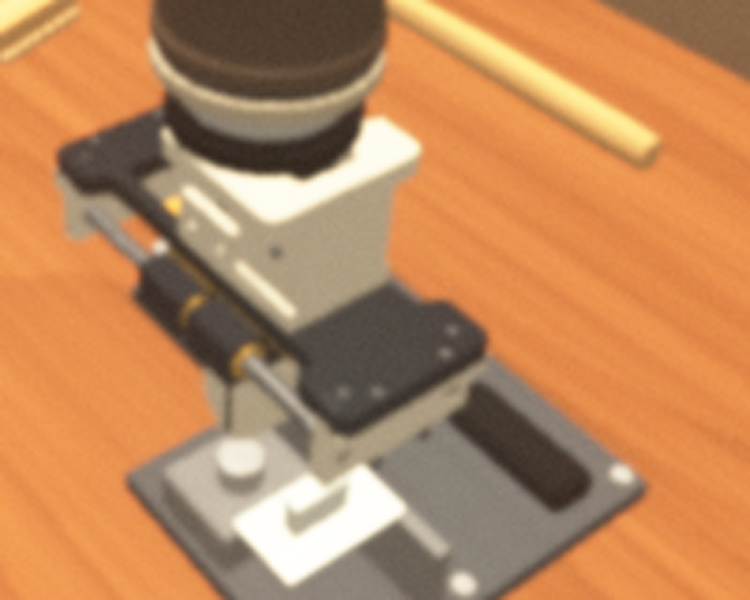

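The catch is fully open, with its tab at (320,500), and the button at (240,460) is free. I'll press it.

Call:
jog_arm:
  plan:
    - {"offset":[0,0.01,0.12],"twist":[0,0,0],"fingers":-1}
    - {"offset":[0,0.01,0.15],"twist":[0,0,0],"fingers":-1}
    - {"offset":[0,0.01,0.18],"twist":[0,0,0],"fingers":-1}
    - {"offset":[0,0.01,0.205],"twist":[0,0,0],"fingers":-1}
    - {"offset":[0,0.01,0.214],"twist":[0,0,0],"fingers":-1}
    - {"offset":[0,0.01,0.214],"twist":[0,0,0],"fingers":-1}

```text
clock: 12.98
position: [0.4349, -0.1988, 0.0571]
ee_rot: [0.045, 3.141, 0.0]
force: [-4.4, 2.2, 15.6]
width: 0.003
gripper_force: 7.7
```

```bash
python3 - <<'E'
from loc import *
st()
get_image('side')
L=landmark_of('handle_grip','side');print([(x['conf'],np.multiply(x['at'],[420,560])) for x in L],proj('side',W(o.x,(0,-140,143))),proj('side',W(o.x,(0,-181,84))))
E
```

```text
[ 0.5225 -0.1017 -0.027 ]
[[-1.785   0.8623]
 [ 1.6703 -1.1539]
 [-0.312   0.8307]
 [-0.0896 -0.5399]
 [ 1.4065  1.5062]
 [-1.1562  0.7747]
 [-1.1017 -1.0422]]
F [-84.9726 -99.4952  57.1409] tooly-F 89.90204923600034 force [-4.4029  2.1781 15.5898] t 12.975
[(0.57, array([262.71, 345.52]))] [343.688  262.8307] [357.522  304.5869]
```

Call:
jog_arm:
  plan:
    - {"offset":[0,0,-0.3],"twist":[0,0,0],"fingers":-1}
    - {"offset":[0,0,-0.65],"twist":[0,0,0],"fingers":-1}
    - {"offset":[0,0.4,-0.65],"twist":[0,0,0.25],"fingers":-0.1}
    - {"offset":[0,0.8,-0.65],"twist":[0,0,0.25],"fingers":-0.1}
    - {"offset":[0,1,-0.65],"twist":[0,0,0.25],"fingers":-0.1}
    - {"offset":[0,1,-0.65],"twist":[0,0,0.25],"fingers":-0.1}
    - {"offset":[0,1,-0.65],"twist":[0,0,0.25],"fingers":-0.1}
    - {"offset":[0,1,-0.65],"twist":[0,0,0.25],"fingers":-0.1}
    - {"offset":[0,1,-0.65],"twist":[0,0,0.25],"fingers":-0.1}
    - {"offset":[0,1,-0.65],"twist":[0,0,0.25],"fingers":-0.1}
    - {"offset":[0,1,-0.65],"twist":[0,0,0.25],"fingers":-0.1}
    - {"offset":[0,1,-0.65],"twist":[0,0,0.25],"fingers":-0.1}

```text
clock: 14.58
position: [0.4393, -0.0487, 0.1539]
ee_rot: [2.251, 2.191, 0.0]
force: [0.3, -0.8, -0.5]
width: 0.449
gripper_force: 0.0
```

```bash
python3 - <<'E'
from loc import *
st((0,83,95))
im=get_image('top')
h=cv2.cvtColor(im,cv2.COLOR_RGB2HSV)
m=((h[...,0]>19)&(h[...,0]<30)&(h[...,1]>150)&(h[...,2]>120)).astype(np.uint8)
n,l,s,c=cv2.connectedComponentsWithStats(m)
for i in range(1,n):
    if s[i,4]>25:
        u=np.argwhere(l==i);P=np.array([F(onz('top',((a+.5)/420,(b+.5)/560),.046))[:2] for a,b in u]).astype(np.float32)
        print(s[i],P.mean(0),cv2.minAreaRect(P),P.min(0),P.max(0))
for t in('bar_end','bar_center'):
  for x in landmark_of(t,'top'):print(t,x['conf'],F(onz('top',x['at'],.043)))
cv2.imwrite('pics/t3.png',cv2.resize(im[150:270,180:380,::-1],(800,480),interpolation=cv2.INTER_CUBIC))
E
```

```text
[ 0.5225 -0.1017 -0.027 ]
[[-1.785   0.8623]
 [ 1.6703 -1.1539]
 [-0.312   0.8307]
 [-0.0896 -0.5399]
 [ 1.4065  1.5062]
 [-1.1562  0.7747]
 [-1.1017 -1.0422]]
F [-84.5748  50.7131 153.9037] tooly-F -0.01976741963031788 force [ 0.2951 -0.7599 -0.5201] t 14.575
offset units [0.2155 0.5636 0.3929]
[379  76  23  30 388] [ 345.7215 -228.6769] ((346.35504150390625, -228.84542846679688), (90.12557220458984, 42.96139144897461), 24.146100997924805) [ 303.4886 -259.5265] [ 389.9341 -197.929 ]
[381 111   8   7  41] [ 276.3835 -210.7062] ((276.8391418457031, -210.91070556640625), (17.996788024902344, 18.738250732421875), 45.274776458740234) [ 268.0645 -220.853 ] [ 285.7064 -200.9852]
bar_end 0.93 [-209.4528 -204.9508   43.    ]
bar_end 0.65 [ 23.7727 140.6583  43.    ]
bar_end 0.27 [ -88.5184 -106.1586   43.    ]
bar_end 0.24 [262.5278  86.3092  43.    ]
bar_center 0.73 [-218.8266 -150.2538   43.    ]
bar_center 0.6 [ 63.284  147.4222  43.    ]
```

View pics/t3.png

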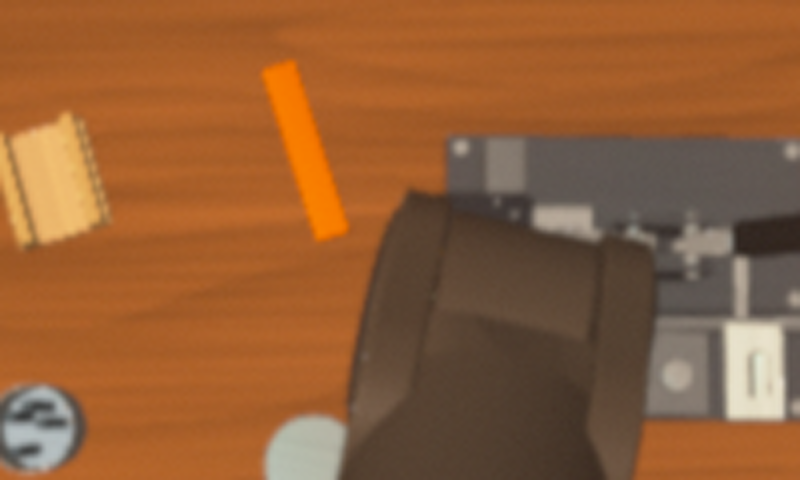

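The top view shows the arm hiding the bar. The catch is open at (755,370) and the button is free at (677,375). I'll segment the bar in the side view and in the first top picture instead.

```bash
python3 - <<'E'
from loc import *
im0=cv2.imread('pics/top0.png')[...,::-1]
im=get_image('side'); cv2.imwrite('pics/s4f.png',im[...,::-1])
def seg(im,n,box,z):
    h=cv2.cvtColor(np.ascontiguousarray(im),cv2.COLOR_RGB2HSV).astype(int)
    m=((h[...,0]>=19)&(h[...,0]<34)&(h[...,1]>140)&(h[...,2]>150))
    u=[(a,b) for a,b in np.argwhere(m) if box[0]<=a<box[1] and box[2]<=b<box[3]]
    P=np.array([F(onz(n,((a+.5)/420,(b+.5)/560),z))[:2] for a,b in u]).astype(np.float32)
    print(n,len(u),cv2.minAreaRect(P),P.min(0),P.max(0),np.percentile(P,[2,98],axis=0).ravel())
seg(im0,'top',(195,225,265,305),.046)
seg(im,'side',(215,280,235,310),.046)
for t in('bar_end','bar_center'):
  for x in landmark_of(t,'side'):print(t,x['conf'],F(onz('side',x['at'],.043)))
cv2.imwrite('pics/s4.png',cv2.resize(im[190:310,200:360,::-1],(800,600),interpolation=cv2.INTER_CUBIC))
E
```

```text
[ 0.5225 -0.1017 -0.027 ]
[[-1.785   0.8623]
 [ 1.6703 -1.1539]
 [-0.312   0.8307]
 [-0.0896 -0.5399]
 [ 1.4065  1.5062]
 [-1.1562  0.7747]
 [-1.1017 -1.0422]]
top 237 ((-2.640139579772949, 55.98352813720703), (21.973670959472656, 76.51560974121094), 0.2719886302947998) [-13.8084  17.7131] [ 8.3728 94.28  ] [-13.7473  20.4426   8.2891  94.2149]
side 536 ((7.658016204833984, 33.881690979003906), (133.3634490966797, 44.47152328491211), 87.2603988647461) [-13.2674 -32.2946] [ 31.4746 100.6896] [-12.5198 -29.3645  26.5281  97.0372]
bar_end 0.81 [-1.6671 84.806  43.    ]
bar_end 0.71 [  1.5894 104.756   43.    ]
bar_center 0.67 [ 3.6231 42.6891 43.    ]
bar_center 0.59 [-228.3734 -181.7058   43.    ]
bar_center 0.57 [ 48.242  110.3673  43.    ]
```

View pics/s4.png

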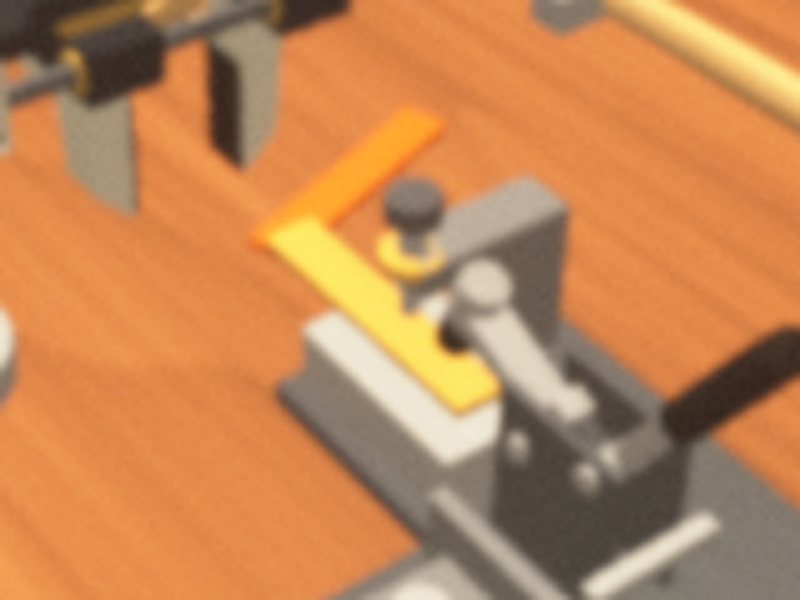

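Handle open, punch up, bar still on the anvil from (290,235) to (480,400). Next I'll grip the overhanging end.

Call:
jog_arm:
  plan:
    - {"offset":[0.215,0.3,0],"twist":[0,0,0],"fingers":-0.1}
    - {"offset":[0.215,0.555,0],"twist":[0,0,0],"fingers":-0.1}
    - {"offset":[0.215,0.555,0.3],"twist":[0,0,0],"fingers":-0.1}
    - {"offset":[0.215,0.555,0.6],"twist":[0,0,0],"fingers":-0.1}
    - {"offset":[0.215,0.555,0.75],"twist":[0,0,0],"fingers":-0.1}
    - {"offset":[0.215,0.555,0.75],"twist":[0,0,0],"fingers":-0.1}
    - {"offset":[0.215,0.555,0.75],"twist":[0,0,0],"fingers":-0.1}

```text
clock: 15.75
position: [0.5239, -0.019, 0.0421]
ee_rot: [2.252, 2.189, 0.001]
force: [1.1, -0.2, 0.1]
width: 0.451
gripper_force: 0.0
```

```bash
python3 loc.py "(-1.5,83,41)"|tail -2
```

```text
F [-0.8521 82.704  42.0736] tooly-F -0.06410523740523848 force [ 1.0684 -0.2459  0.1162] t 15.75
offset units [ 0.002  -0.0043  0.0072]
```

Call:
jog_arm:
  plan:
    - {"offset":[0,0,0.005],"twist":[0,0,0],"fingers":-1}
    - {"offset":[0,0,0.005],"twist":[0,0,0],"fingers":-1}
    - {"offset":[0,0,0.005],"twist":[0,0,0],"fingers":-1}
    - {"offset":[0,0,0.005],"twist":[0,0,0],"fingers":-1}
    - {"offset":[0,0,0.005],"twist":[0,0,0],"fingers":-1}
  newtons: 35

```text
clock: 16.38
position: [0.5237, -0.0186, 0.0407]
ee_rot: [2.252, 2.19, 0.001]
force: [0.9, 1.0, 3.8]
width: 0.253
gripper_force: 35.0
```

Call:
jog_arm:
  plan:
    - {"offset":[0.1,0,0],"twist":[0,0,0],"fingers":-1}
    - {"offset":[0.2,0,0],"twist":[0,0,0],"fingers":-1}
    - {"offset":[0.35,0,0],"twist":[0,0,0],"fingers":-1}
    - {"offset":[0.5,0,0],"twist":[0,0,0],"fingers":-1}
    - {"offset":[0.7,0,0],"twist":[0,0,0],"fingers":-1}
    - {"offset":[0.8,0,-0.1],"twist":[0,0,0],"fingers":-1}
    - {"offset":[0.85,0,-0.3],"twist":[0,0,0],"fingers":-1}
    - {"offset":[0.85,0,-0.35],"twist":[0,0,0],"fingers":-1}
    - {"offset":[0.85,0,-0.35],"twist":[0,0,0],"fingers":-1}

```text
clock: 17.5
position: [0.5265, 0.1093, 0.0928]
ee_rot: [-2.251, -2.191, -0.0]
force: [0.4, -0.6, -2.7]
width: 0.258
gripper_force: 35.0
```

```bash
python3 - <<'E'
from loc import *
st()
im=get_image('side'); cv2.imwrite('pics/s5.png',cv2.resize(im[150:300,160:360,::-1],(800,600),interpolation=cv2.INTER_CUBIC))
cv2.imwrite('pics/s5f.png',im[...,::-1])
E
```

```text
[ 0.5225 -0.1017 -0.027 ]
[[-1.785   0.8623]
 [ 1.6703 -1.1539]
 [-0.312   0.8307]
 [-0.0896 -0.5399]
 [ 1.4065  1.5062]
 [-1.1562  0.7747]
 [-1.1017 -1.0422]]
F [ -1.7047 210.9936  92.7649] tooly-F -0.017414460960088512 force [ 0.4428 -0.6224 -2.6555] t 17.5
```

View pics/s5.png

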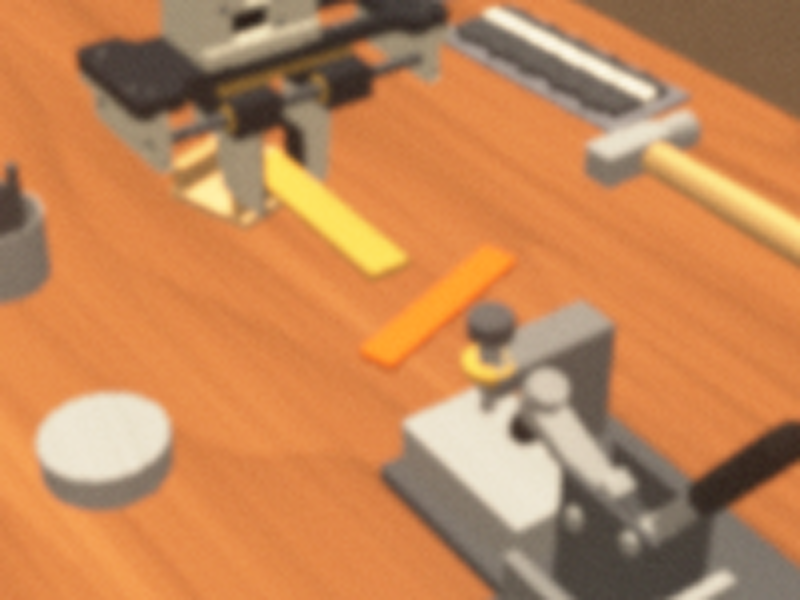

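The bar is held and clear of the fixture, running from (275,155) to (390,270). Before placing it I'll fit the stand pose by silhouette in both first pictures and check the droop of the free end.

```bash
cat > sil.py <<'E'
from loc import *
from scipy.optimize import minimize
def box(x0,x1,y0,y1,z0,z1): return [(x,y,z) for x in(x0,x1) for y in(y0,y1) for z in(z0,z1)]
boxes=[box(-40,40,-33,33,0,8),box(-40,40,20,30,0,28),box(-40,40,-30,-20,0,28)]
K=4
def mask(n,q,win):
    m=np.zeros(((win[1]-win[0])*K,(win[3]-win[2])*K),np.uint8)
    for b in boxes:
        p=np.array([proj(n,W(q,P)) for P in b]); p=(p+.5-[win[2],win[0]])*K
        cv2.fillConvexPoly(m,np.int32(np.round(cv2.convexHull(p.astype(np.float32))*16)),1,shift=4)
    return cv2.resize(m.astype(np.float32),None,fx=1/K,fy=1/K,interpolation=cv2.INTER_AREA)
wins={'top':(170,222,170,215),'side':(172,212,192,252)}
obs={}
for n,w in wins.items():
    im=cv2.imread(f'pics/{n}0.png')[w[0]:w[1],w[2]:w[3]]; h=cv2.cvtColor(im,cv2.COLOR_BGR2LAB).astype(float)
    g=im[...,1].astype(float)  # green: stand bright vs bench
    lo,hi=np.percentile(g,30),np.percentile(g,92); obs[n]=np.clip((g-lo)/(hi-lo)*1.3-.2,0,1); print(n,lo,hi)
def cost(q,ns=('top','side')): return sum(np.mean(np.abs(mask(n,q,wins[n])-obs[n])) for n in ns)
def fit(ns):
    q0=[.579,.231,.235];s=np.array([q0]+[[q0[j]+(i==j)*[.006,.006,.05][j] for j in range(3)] for i in range(3)])
    r=minimize(cost,q0,args=(ns,),method='Nelder-Mead',options=dict(initial_simplex=s,xatol=1e-4));print(ns,r.x,r.fun)
    return r.x
for ns in(('top',),('side',),('top','side')): fit(ns)
E
python3 sil.py | grep -v "\["; python3 sil.py | grep "('"
python3 - <<'E'
from loc import *
ob=observe();M=R.from_rotvec(ob['ee_rot']).as_matrix()
for x,y in((-12,-113.5),(12,-113.5)): print(proj('side',ob['position']+M@(np.array([y,x,-5])/1e3)))
E
```

```text
top 88.0 173.0
side 126.0 201.0
('top',) [0.582  0.2325 0.2894] 0.059270299145299146
[ 0.5225 -0.1017 -0.027 ]
[[-1.785   0.8623]
 [ 1.6703 -1.1539]
 [-0.312   0.8307]
 [-0.0896 -0.5399]
 [ 1.4065  1.5062]
 [-1.1562  0.7747]
 [-1.1017 -1.0422]]
[252.2567 217.9916]
[261.9005 214.117 ]Traceback (most recent call last):
  File "sil.py", line 23, in <module>
    for ns in(('top',),('side',),('top','side')): fit(ns)
                                                  ~~~^^^^
  File "sil.py", line 21, in fit
    r=minimize(cost,q0,args=(ns,),method='Nelder-Mead',options=dict(initial_simplex=s,xatol=1e-4));print(ns,r.x,r.fun)
    res = _minimize_neldermead(fun, x0, args, callback, bounds=bounds,
                               **options)
    fxr = func(xr)
    fx = function(np.copy(x), *(wrapper_args + args))
  File "sil.py", line 18, in cost
    def cost(q,ns=('top','side')): return sum(np.mean(np.abs(mask(n,q,wins[n])-obs[n])) for n in ns)
                                          ~~~^^^^^^^^^^^^^^^^^^^^^^^^^^^^^^^^^^^^^^^^^^^^^^^^^^^^^^^
  File "sil.py", line 18, in <genexpr>
    def cost(q
[... 1127 characters left out ...]
^^^^^^^^^^^^^^^^^^^^^^^^^^^^^^^^^^^^^^^^^^^^^^^^
  File "sil.py", line 18, in <genexpr>
    def cost(q,ns=('top','side')): return sum(np.mean(np.abs(mask(n,q,wins[n])-obs[n])) for n in ns)
                                                             ~~~~^^^^^^^^^^^^^
  File "sil.py", line 9, in mask
    p=np.array([proj(n,W(q,P)) for P in b]); p=(p+.5-[win[2],win[0]])*K
                ~~~~^^^^^^^^^^
  File "h.py", line 18, in proj
    f,cx,cy,p,M=cam(n); c=M.T@(np.array(P)-p); return np.array([cx+f*c[0]/c[2],cy+f*c[1]/c[2]])
                ~~~^^^
  File "h.py", line 5, in cam
    c=calibration(n); f=210/np.tan(np.radians(c['fov_y'])/2)
ValueError: time passes only in moves, steps and waits
```

Calling `calibration` inside the fit loop is refused, so I'll cache it.

```bash
sed -i 's/^def cam(n):/import functools\n@functools.cache\ndef cam(n):/' h.py; python3 sil.py | grep "('"
```

```text
('top',) [0.582  0.2325 0.2894] 0.059270299145299146
('side',) [0.5864 0.2404 0.3476] 0.13869423611111112
('top', 'side') [0.5823 0.2353 0.3027] 0.2159651492584213
```

```bash
python3 - <<'E'
from loc import *
im=cv2.imread('pics/top0.png').astype(float); g=cv2.GaussianBlur(im[...,1],(0,0),.7)
def cross(v): # subpixel half-level crossings against bench
    lo=np.median(v[:3]);hi=v.max();t=(lo+hi)/2
    i=np.argmax(v>t);return i-1+(t-v[i-1])/(v[i]-v[i-1])
def line(pts,z):
    P=np.array([onz('top',((r+.5)/420,(c+.5)/560),z)[:2] for r,c in pts]);c=P.mean(0)
    for _ in range(3):
        v=np.linalg.svd(P-c)[2][0]; d=np.abs((P-c)@[-v[1],v[0]]);P=P[d<max(2*np.median(d),.0005)];c=P.mean(0)
    v=np.linalg.svd(P-c)[2][0];return c,v,len(P),1e3*np.abs((P-c)@[-v[1],v[0]]).mean()
rows=range(186,209)
Lf=[(r,170+cross(g[r,170:195])) for r in rows]
Rt=[(r,215-cross(g[r,215:190:-1])) for r in range(182,203)]
T=[(170+cross(g[170:195,c]),c) for c in range(184,194)]
B=[(218-cross(g[218:195:-1,c]),c) for c in range(189,201)]
for nm,p,z in(('left batten top',Lf,.028),('right base',Rt,.008),('far base',T,.008),('near base',B,.008)):
    c,v,n,e=line(p,z);a=np.arctan2(v[1],v[0]);a=(a+np.pi/4)%(np.pi/2)-np.pi/4
    print(nm,c,'yaw',round(a,3),n,round(e,2))
    globals()[nm[0]]=c
for yaw in(.235,.26,.285):
    ex=np.array([np.cos(yaw),np.sin(yaw)]);ey=np.array([-ex[1],ex[0]])
    yl=l@ey-.030; yr=r@ey+.033; xf=f@ex-.040; xn=n_@ex+.040 if 'n_' in globals() else None
    print(yaw,'ctr from left',yl,'right',yr,'far x',xf)
    print('  center',ex*xf+ey*(yl+yr)/2)
E
```

```text
[ 0.5225 -0.1017 -0.027 ]
[[-1.785   0.8623]
 [ 1.6703 -1.1539]
 [-0.312   0.8307]
 [-0.0896 -0.5399]
 [ 1.4065  1.5062]
 [-1.1562  0.7747]
 [-1.1017 -1.0422]]
left batten top [0.5742 0.2594] yaw 0.279 21 0.16
right base [0.5881 0.2034] yaw 0.271 21 0.49
far base [0.6186 0.241 ] yaw 0.27 10 0.17
near base [0.5403 0.2206] yaw 0.267 10 0.16
0.235 ctr from left 0.08854236552143407 right 0.09386838444825826 far x 0.6177173107215415
  center [0.5795 0.2325]
0.26 ctr from left 0.07303787647807346 right 0.07836821232562677 far x 0.6197698220856623
  center [0.5795 0.2325]
0.285 ctr from left 0.05746899211594174 right 0.06283968654709081 far x 0.6214099987874144
  center [0.5794 0.2324]
```

Call:
jog_arm:
  plan:
    - {"offset":[0.4,0.1,-0.05],"twist":[0,0,-0.0476],"fingers":-1}
    - {"offset":[0.7,0.2,-0.05],"twist":[0,0,-0.0476],"fingers":-1}
    - {"offset":[0.95,0.239,-0.05],"twist":[0,0,-0.0476],"fingers":-1}
    - {"offset":[0.95,0.239,-0.05],"twist":[0,0,-0.0476],"fingers":-1}
    - {"offset":[0.95,0.239,-0.05],"twist":[0,0,-0.0476],"fingers":-1}
    - {"offset":[0.95,0.239,-0.05],"twist":[0,0,-0.0476],"fingers":-1}

```text
clock: 18.3
position: [0.5665, 0.2483, 0.1001]
ee_rot: [-1.904, -2.499, 0.002]
force: [-0.6, -1.0, -2.2]
width: 0.257
gripper_force: 35.0
```

```bash
python3 - <<'E'
from loc import *
ob=observe();M=R.from_rotvec(ob['ee_rot']).as_matrix();print(ob['position'],'yaw',np.arctan2(M[1,1],M[0,1]),M[:,2])
y=.272;t=np.array([.580-.049*np.sin(y),.232+.049*np.cos(y),.045]);print(M.T@(t-ob['position'])/.15)
E
```

```text
[ 0.5225 -0.1017 -0.027 ]
[[-1.785   0.8623]
 [ 1.6703 -1.1539]
 [-0.312   0.8307]
 [-0.0896 -0.5399]
 [ 1.4065  1.5062]
 [-1.1562  0.7747]
 [-1.1017 -1.0422]]
[0.5665 0.2483 0.1001] yaw 0.268675381685298 [-0.0008 -0.001  -1.    ]
[0.1983 0.0571 0.3668]
```

Moving above the stand to check there: bar centre will be about 47 mm up.

Call:
jog_arm:
  plan:
    - {"offset":[0.198,0.057,0.15],"twist":[0,0,-0.0005],"fingers":-1}
    - {"offset":[0.198,0.057,0.367],"twist":[0,0,-0.0005],"fingers":-1}
    - {"offset":[0.198,0.057,0.367],"twist":[0,0,-0.0005],"fingers":-1}
    - {"offset":[0.198,0.057,0.367],"twist":[0,0,-0.0005],"fingers":-1}

```text
clock: 18.8
position: [0.5678, 0.2798, 0.0465]
ee_rot: [1.899, 2.502, 0.001]
force: [-0.0, -0.2, -2.1]
width: 0.251
gripper_force: 35.0
```

```bash
python3 - <<'E'
from loc import *
ob=observe();M=R.from_rotvec(ob['ee_rot']).as_matrix();p=ob['position'];print(p,'yaw',np.arctan2(M[1,1],M[0,1]))
im=get_image('side');a=im[150:225,170:270,::-1].copy()
a=cv2.resize(a,(800,600),interpolation=cv2.INTER_CUBIC)
sq=lambda n,P:np.int32([((proj(n,Q)+.5-[170,150])*8) for Q in P])
S=[.580,.232,.272]
cv2.polylines(a,[sq('side',[W(S,Q) for Q in((-40,-33,8),(40,-33,8),(40,33,8),(-40,33,8))])],True,(255,0,0),1)
for y in(-25,25): cv2.polylines(a,[sq('side',[W(S,Q) for Q in((-40,y-5,28),(40,y-5,28),(40,y+5,28),(-40,y+5,28))])],True,(0,255,0),1)
cv2.polylines(a,[sq('side',[p+M@(np.array(Q)/1e3) for Q in((16,-12,-5),(16,12,-5),(-114,12,-5),(-114,-12,-5))])],True,(0,0,255),1)
cv2.imwrite('pics/s6.png',a)
E
```

```text
[ 0.5225 -0.1017 -0.027 ]
[[-1.785   0.8623]
 [ 1.6703 -1.1539]
 [-0.312   0.8307]
 [-0.0896 -0.5399]
 [ 1.4065  1.5062]
 [-1.1562  0.7747]
 [-1.1017 -1.0422]]
[0.5678 0.2798 0.0465] yaw 0.27218567615989997
```

View pics/s6.png

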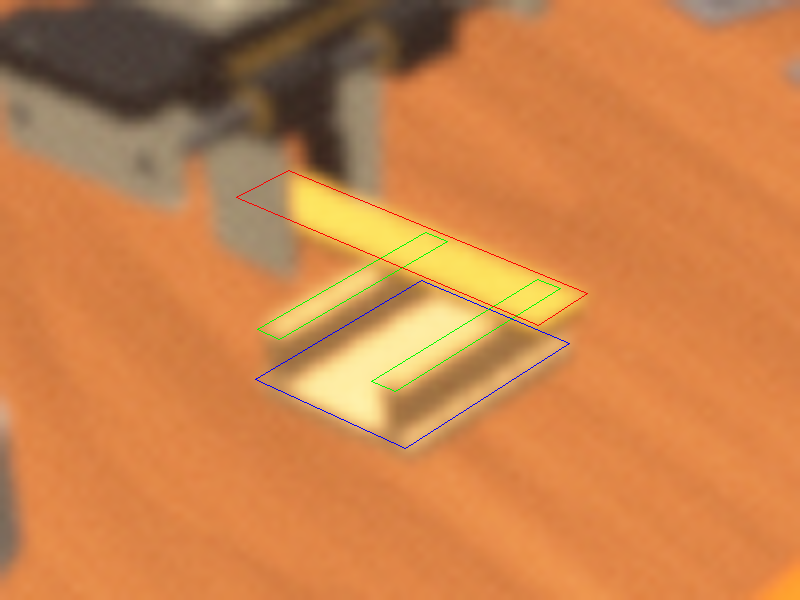

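The overlay agrees with the stand and bar to about 1 px: bar outline (237,197)–(587,293), stand base at (410,365). I'll lower it gently.

Call:
jog_arm:
  plan:
    - {"offset":[0,0,0.06],"twist":[0,0,0],"fingers":-1}
    - {"offset":[0,0,0.09],"twist":[0,0,0],"fingers":-1}
    - {"offset":[0,0,0.1],"twist":[0,0,0],"fingers":-1}
    - {"offset":[0,0,0.1],"twist":[0,0,0],"fingers":-1}

```text
clock: 19.35
position: [0.5669, 0.281, 0.0303]
ee_rot: [-1.897, -2.504, 0.0]
force: [0.2, 0.5, -1.4]
width: 0.254
gripper_force: 35.0
```

Call:
jog_arm:
  plan:
    - {"offset":[-0.006,0,0.004],"twist":[0,0,0],"fingers":-1}
    - {"offset":[-0.006,0,0.008],"twist":[0,0,0],"fingers":-1}
    - {"offset":[-0.006,0,0.011],"twist":[0,0,0],"fingers":-1}
    - {"offset":[-0.006,0,0.011],"twist":[0,0,0],"fingers":-1}

```text
clock: 19.85
position: [0.5674, 0.2801, 0.0291]
ee_rot: [1.897, 2.504, 0.001]
force: [-1.0, -0.8, 3.8]
width: 0.256
gripper_force: 35.0
```

Call:
jog_arm:
  plan:
    - {"offset":[0,0,0],"twist":[0,0,0],"fingers":-0.3}
    - {"offset":[0,0,0],"twist":[0,0,0],"fingers":-0.1}
    - {"offset":[0,0,0],"twist":[0,0,0],"fingers":-0.1}
    - {"offset":[0,0,-0.2],"twist":[0,0,0],"fingers":-0.1}
    - {"offset":[0,0,-0.5],"twist":[0,0,0],"fingers":-0.1}
    - {"offset":[0.4,0,-1],"twist":[0,0,0],"fingers":-0.1}
    - {"offset":[1,0,-1],"twist":[0,0,0],"fingers":-0.1}
    - {"offset":[1,0,-1],"twist":[0,0,0],"fingers":-0.1}
    - {"offset":[1,0,-1],"twist":[0,0,0],"fingers":-0.1}

```text
clock: 20.98
position: [0.5238, 0.4308, 0.1792]
ee_rot: [-1.886, -2.51, -0.004]
force: [0.7, 0.5, -1.0]
width: 0.449
gripper_force: 0.0
```

Call:
jog_arm:
  plan:
    - {"offset":[1,-1,0],"twist":[0,0,0],"fingers":-0.1}
    - {"offset":[1,-1,0],"twist":[0,0,0],"fingers":-0.1}
    - {"offset":[1,-1,0],"twist":[0,0,0],"fingers":-0.1}
    - {"offset":[1,-1,0],"twist":[0,0,0],"fingers":-0.1}
    - {"offset":[1,-1,0],"twist":[0,0,0],"fingers":-0.1}

```text
clock: 21.6
position: [0.3394, 0.5293, 0.1784]
ee_rot: [-1.892, -2.507, 0.001]
force: [-0.2, -0.6, 0.2]
width: 0.452
gripper_force: 0.0
```

```bash
python3 - <<'E'
from loc import *
def seg(n,box,z):
    im=get_image(n);cv2.imwrite(f'pics/{n}9.png',im[...,::-1])
    h=cv2.cvtColor(np.ascontiguousarray(im),cv2.COLOR_RGB2HSV).astype(int)
    m=((h[...,0]>=19)&(h[...,0]<34)&(h[...,1]>(150 if n=='top' else 130))&(h[...,2]>140)).astype(np.uint8);mm=np.zeros_like(m);mm[box[0]:box[1],box[2]:box[3]]=m[box[0]:box[1],box[2]:box[3]]
    k,l,s,c=cv2.connectedComponentsWithStats(mm);i=1+np.argmax(s[1:,4])
    P=np.array([onz(n,((a+.5)/420,(b+.5)/560),z)[:2] for a,b in np.argwhere(l==i)]).astype(np.float32)
    print(n,len(P),cv2.minAreaRect(P),P.mean(0))
seg('top',(160,230,155,235),.034);seg('side',(150,225,170,280),.034)
for n in('top','side'):
  for t in('bar_center','bar_end'):
    for x in landmark_of(t,n):print(n,t,round(x['conf'],2),onz(n,x['at'],.031))
h=landmark_of('handle_grip','side');print([np.multiply(x['at'],[420,560]) for x in h])
E
```

```text
[ 0.5225 -0.1017 -0.027 ]
[[-1.785   0.8623]
 [ 1.6703 -1.1539]
 [-0.312   0.8307]
 [-0.0896 -0.5399]
 [ 1.4065  1.5062]
 [-1.1562  0.7747]
 [-1.1017 -1.0422]]
top 422 ((0.5787684917449951, 0.23104868829250336), (0.02591591328382492, 0.13015401363372803), 15.442739486694336) [0.5789 0.231 ]
side 286 ((0.5874675512313843, 0.23162983357906342), (0.05127587541937828, 0.12919916212558746), 8.762472152709961) [0.5817 0.2277]
top bar_center 0.86 [0.5813 0.2235 0.031 ]
top bar_center 0.81 [0.5972 0.0498 0.031 ]
top bar_center 0.62 [ 0.2928 -0.2476  0.031 ]
top bar_center 0.24 [ 0.528  -0.2639  0.031 ]
top bar_end 0.77 [0.567 0.275 0.031]
top bar_end 0.75 [ 0.3049 -0.2976  0.031 ]
top bar_end 0.61 [0.5582 0.0328 0.031 ]
side bar_center 0.82 [ 0.2906 -0.272   0.031 ]
side bar_center 0.66 [0.5778 0.0165 0.031 ]
side bar_center 0.64 [0.5857 0.2361 0.031 ]
side bar_end 0.77 [0.5663 0.2825 0.031 ]
side bar_end 0.66 [0.5383 0.0119 0.031 ]
[array([259.812, 347.088])]
```

The bar is at (0.579, 0.231) with yaw 0.270, and the stand is at (0.580, 0.232) with yaw 0.272. The clamp is open and the arm is clear.

```bash
python3 -c "
from cell import *; print(sign_off())"
```

```text
the job is handed in; nothing more can be done
None
```

The bar was clamped, punched and released with the catch left open, then laid across both battens within about 1 mm and 0.2° of centre (top camera), and the job is handed in at about 22 s; the hammer, tin and block were never approached, and no verdict came back.

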